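Switch on the fume extractor at its locking toggle

TASK

Switch on the small fume extractor, the low grey box with the round fan grille in its top. Its toggle is of the locking kind: pull the ball-shaped collar on the lever up along the lever, flip the lever fully over to the grille's side, and let the collar spring back down so that the lever is locked there. Leave the toggle of the power block, the like box with two sockets, as it is.

Things in the scene. Friction and masses are not known exactly. Their poses are not given: they have to be found in the camera images.
- extractor: Fume extractor: fixed grey box 175 x 110 mm, top at 45 mm, with a round 88 mm wire fan grille in it. Origin: on the table straight below the toggle's pivot, which is 48 mm up. +x runs from the toggle to the grille's centre (82 mm off), y along the pivot axis, z up; the box spans x -45 to +130 mm. The steel gate at the lever's foot is 23 mm wide across y and rises to 80 mm above the table.
- extractor_lever (a joint): Angle (rad) of the extractor's lever, swinging in the box's x-z plane: 0 = off, leaning 0.5 rad from upright away from the grille (-x); 0.5 = upright; 1.0 = on, end stop, leaning 0.5 rad towards the grille (+x). Tip 92 mm from the pivot. Collar down: locked, with free play 0 to 0.1 or 0.9 to 1.0. Collar up: moves easily, under 1 N, and stays where left.
- extractor_collar (a joint): Lift (m) of the collar along the lever: 0 = down, locked; 0.024 = upper stop. Spring 3 N, 5.4 N at the stop. Hold it up 0.020 to 0.024 until the lever is over; let go, it drops and locks. Its grip is a dark ringed ball, 28 mm across, centred 64 mm from the pivot along the lever when down (narrower skirt below). Gripped on its +y and -y sides it turns between upright fingers as the lever swings.
- power_block_lever (a joint): Angle (rad) of the lever of the same kind of locking toggle on the power block, a like grey box with two round sockets where the extractor has its grille: 0 = off, as it stands (free play 0 to 0.1); 1.0 = over towards the sockets. To be left as it is.

How it is judged:
By the outcome, as a careful person would: the job done as asked, in the order asked, and still so for the second after the job is handed in, with the robot touching nothing.
It also fails if it takes over 42 s, if anything falls off the work surface, if the arm or the gripper's body presses on something with over 40 N, if the wrist force passes 120 N, or if a joint passes its speed limit or range.

ROBOT

A 6-joint arm with a two-finger parallel gripper is mounted at the origin on the work surface; the furniture and walls round the work are solid. World frame = base frame: x ahead of the robot, y to its left, z up, the work surface at z = 0. Lengths are in mm, angles in rad, forces in N, time in s.
With the tool pointing down it reaches from about 275 to 725 mm from the base axis. Payload 15.9 kg.
Tool frame: the origin (TCP) lies on the front face of the gripper's body, between the roots of the fingers; the fingertips stand 73 mm ahead of it and the grasp point (between the pads) lies 54 mm ahead of it; z points along the fingers, y is the direction in which the jaws open and shut (so a half turn about z gives the same grasp; the last joint's range is limited). The gripper opens to 85 mm and grips with 20 to 120 N. Pads are 22 mm wide; open, the fingers measure 114 mm over their backs; the gripper's body (76 mm by 85 mm) begins 54 mm behind the grasp point. The pads swing forward as they close: fully open they stand 13 mm farther back than shut.
Start: joints at [1.216, 0.213, -0.034, 1.323, 0, 1.571], TCP at [173.695, 468.845, 303.906] pointing down, gripper open.
Joint ranges: [-2.98, 2.98], [-0.74, 1.72], [-1.14, 1.35], [-2.1, 2.04], [-1.57, 1.44], [-3.14, 3.14]. Speed limits (rad/s): [1.89, 1.89, 2.39, 2.57, 3.14, 3.14].

INTERFACE

Orientations are given as a unit quaternion [x, y, z, w].
In Python, from workcell import bot, camera, calibration gives the robot as it stands.
- The arm moves only by the tool carry_out, never from a script. Its argument "rows" is a list of rows, each an object with "gripper": the opening, from -1 (shut) to 1 (fully open); "slide": the shift along the tool's x, y, z in cm, a list of three; "twist": the turn about the tool's z in rad. A call has 1 to 8 rows; each row shifts and turns the pose as measured when the row begins, along the tool's axes as they then stand; what a row does not reach is not made up. A row lasts 1/10 s, in which the tool goes at most 50 mm and 8.59 degrees, less where a joint would pass 70% of its speed; a pose out of reach is approached as far as the arm can. A call is refused whole if a number of a shift passes 5 or a number of a turn 0.15, either way. A call with a gripper value outside its range is refused whole. The fingers move at their own pace and stop on an object; "force" is the grip in N (left out, the last holds). Time passes only in rows, so rows that do not move let the fingers close. It gives the time, the measured TCP pose, the force and the opening at its end, in the units of the state.
- bot.read_state(): the state, without advancing time (a new reading comes with each control period).
- camera(name): name is "scene" or "side" or "wrist"; returns (picture, depth): 420x560x3 uint8, red, green, blue; 420x560 float32, mm along the optical axis (not along the pixel's ray), 0 where there is no reading.
- calibration(name): a dict with "mtx" (3x3 intrinsics, pixels), "dist_coeffs" ([k1, k2, p1, p2, k3] as OpenCV has them; the pictures are not rectified), "R" (3x3) and "t" (3): a world point X has camera coordinates R X + t. Camera axes: x right, y down, z forward; pixel columns grow to the right and rows downward; lengths in mm; the calibration is good to about 2 mm. A picture is of the moment at which its call begins: read the wrist's pose just before it. calibration takes no time and is no camera call; for the wrist camera it gives the pose at the moment of the call.
- bot.finish_job(): hands the job in, once; it reports no verdict.
The state is a dict: "time": time; "joints": joint angles; "joint_velocities": joint speeds; "effort": joint torques, N m; "tool_pos": TCP position; "tool_rot": TCP orientation; "force": force on the tool from outside, world axes, zero at the start; "torque": the same for the moment, N m; "width": finger opening in mm.
Only numpy, scipy, OpenCV 4.12 (cv2) and the standard library are available. Lean on these libraries where they do the work, as an engineer would, in place of code of your own. Each camera call takes 0.05 s, during which the arm holds its last target.

## Working session

There is one attempt and no reset: what is moved stays moved. The work goes in short steps, Python scripts to look and compute and a tool call to move; the robot and the scene stay as the last step left them, time stands still between calls to the robot, and variables do not carry over. Pictures are saved under pics/ and viewed, and the job is handed in when it is done.

Besides the shell and the picture viewer there is one more tool, called after "Call:" in YAML: its name, and indented under it one key for each argument. carry_out: Moves the arm, as the interface text tells. Its arguments: {"type":"object","properties":{"rows":{"type":"array"},"force":{"type":"number"}},"required":["rows"]}

```bash
ls; mkdir -p pics; python3 - <<'E'
from workcell import bot,camera,calibration
import cv2,numpy as np
s=bot.read_state();print(s)
for n in ["scene","side","wrist"]:
    c=calibration(n);p,d=camera(n)
    cv2.imwrite(f"pics/{n}0.png",p[:,:,::-1]);np.savez(f"{n}0.npz",p=p,d=d,**{k:np.array(v) for k,v in c.items()})
    print(n,c)
E
```

```text
pics
{'time': 0.0, 'joints': array([ 1.21600278e+00,  2.13352108e-01, -3.50139842e-02,  1.32348709e+00,
       -5.22295212e-06,  1.57083380e+00]), 'joint_velocities': array([-5.01594691e-04,  8.86002271e-05,  2.58256185e-04, -7.52166933e-04,
       -8.20453687e-04, -7.86043218e-04]), 'effort': array([ 5.96191921e-05, -6.86159205e+01,  4.87121487e+01,  1.73868210e-02,
       -4.01940940e-05,  3.56905809e-05]), 'tool_pos': array([173.6172934 , 468.63655601, 303.43603848]), 'tool_rot': array([ 1.76486222e-01,  9.84302969e-01, -5.20596334e-04, -9.06700529e-05]), 'force': array([-0.48403429,  0.34918963, -0.58580029]), 'torque': array([-0.00648677, -0.00388825,  0.00020776]), 'width': 85.2039639969354}
scene {'mtx': array([[526.73906636,   0.        , 278.77394971],
       [  0.        , 526.73906636, 207.34653115],
       [  0.        ,   0.        ,   1.        ]]), 'dist_coeffs': array([-0.0602406,  0.       ,  0.       ,  0.       ,  0.       ]), 'R': array([[-0.55790666, -0.82979995, -0.01312283],
       [-0.3510344 ,  0.2502833 , -0.90229326],
       [ 0.75200732, -0.49878885, -0.43
[... 296 characters left out ...]
 ,  0.        ,  0.        ]), 'R': array([[-0.19664258, -0.98047474, -0.00098801],
       [-0.86087426,  0.17313781, -0.4784546 ],
       [ 0.46928371, -0.093234  , -0.87811173]]), 't': array([ 41.64658052, 477.41692488, 799.46703146])}
wrist {'mtx': array([[293.51984916,   0.        , 280.18205645],
       [  0.        , 293.51984916, 210.80423907],
       [  0.        ,   0.        ,   1.        ]]), 'dist_coeffs': array([-0.0344152,  0.       ,  0.       ,  0.       ,  0.       ]), 'R': array([[ 0.34779408,  0.93756854, -0.00212258],
       [ 0.90162338, -0.33383751,  0.27500508],
       [ 0.25712752, -0.0975589 , -0.96144043]]), 't': array([-500.27045739,  -35.16997549,  379.74905785])}
```

View pics/scene0.png

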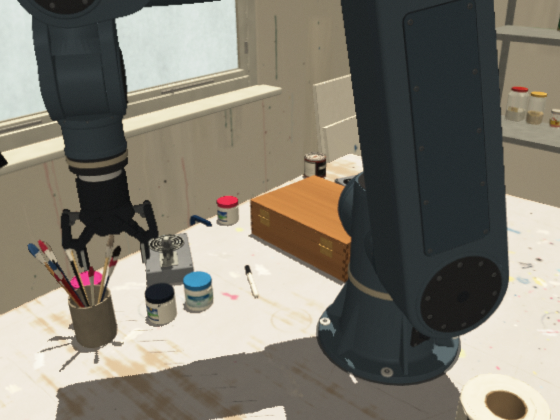

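View pics/side0.png

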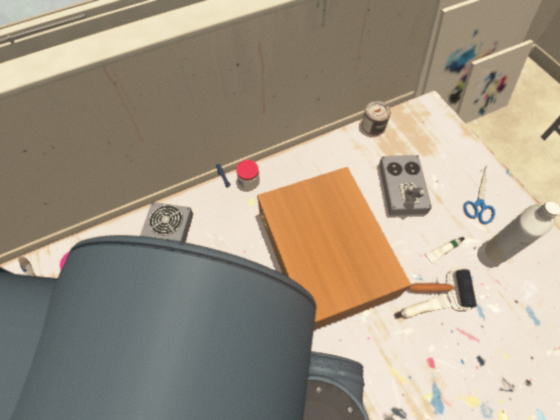

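View pics/wrist0.png

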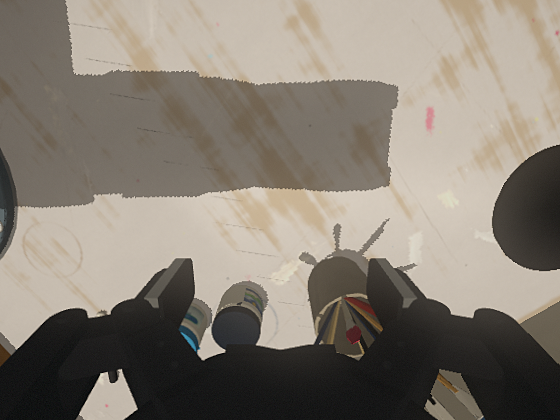

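The scene view shows the extractor at about (168,258), behind the blue and navy jars. In the side view its grille is at (167,219), with the arm hiding its toggle. The power block is at (405,185) in the side view. Next I'll zoom in and measure.

```bash
cat > h.py <<'E'
import numpy as np,cv2
def load(n):
    z=np.load(n);return {k:z[k] for k in z.files}
def unproj(c,u,v,d):
    p=cv2.undistortPoints(np.array([[[u,v]]],float).reshape(-1,1,2) if np.isscalar(u) else np.stack([u,v],-1).reshape(-1,1,2).astype(float),c['mtx'],c['dist_coeffs']).reshape(-1,2)
    d=np.atleast_1d(d).reshape(-1,1)
    X=np.hstack([p*d,d]);return (X-c['t'])@c['R']
def cloud(c):
    h,w=c['d'].shape;v,u=np.mgrid[:h,:w]
    return unproj(c,u.ravel(),v.ravel(),c['d'].ravel()).reshape(h,w,3)
def proj(c,P):
    r,_=cv2.Rodrigues(c['R']);return cv2.projectPoints(np.array(P,float).reshape(-1,1,3),r,c['t'],c['mtx'],c['dist_coeffs'])[0].reshape(-1,2)
E
python3 - <<'E'
from h import *
for n,(x0,x1,y0,y1) in {"scene":(130,215,215,315),"side":(120,210,190,250)}.items():
    c=load(n+"0.npz");im=c['p'][y0:y1,x0:x1,::-1];cv2.imwrite(f"pics/{n}0z.png",cv2.resize(im,None,fx=6,fy=6,interpolation=cv2.INTER_CUBIC))
    X=cloud(c)
    m=(X[...,2]>40)&(X[...,2]<50)&(c['d']>0)
    hsv=cv2.cvtColor(c['p'],cv2.COLOR_RGB2HSV);m&=hsv[...,1]<60
    mm=np.zeros_like(m);mm[y0:y1,x0:x1]=m[y0:y1,x0:x1]
    q=X[mm];print(n,len(q),q.min(0),q.max(0),np.median(q,0))
    r=cv2.minAreaRect(q[:,:2].astype(np.float32));print(r,cv2.boxPoints(r))
    for v in range(y0,y1,8):print(v,[tuple(np.round(X[v,u]).astype(int).tolist()) for u in range(x0,x1,16)])
E
```

```text
scene 1476 [283.62997148 183.06249931  40.01680509] [582.49582943 385.67127476  49.95660667] [456.25134384 273.48314566  45.17757028]
((425.6240234375, 274.4856872558594), (143.57131958007812, 319.6185302734375), 71.19861602783203) [[251.20622 258.0351 ]
 [553.77045 155.0257 ]
 [600.0418  290.93628]
 [297.4776  393.94568]]
215 [(151, 438, 335), (141, 416, 333), (1222, 5, -222), (1235, -67, -248), (697, 95, 16), (1281, -232, -314)]
223 [(174, 434, 310), (1199, 81, -225), (1217, 10, -254), (1242, -66, -287), (706, 94, -14), (634, 76, 11)]
231 [(146, 444, 311), (157, 415, 297), (1209, 17, -284), (1237, -60, -320), (637, 126, -1), (614, 87, -3)]
239 [(1189, 155, -268), (144, 421, 290), (561, 248, 47), (536, 215, 47), (592, 147, 0), (568, 110, -1)]
247 [(1173, 164, -293), (143, 423, 277), (426, 298, 103), (502, 230, 45), (554, 165, -1), (529, 130, -1)]
255 [(615, 321, -3), (150, 423, 258), (487, 279, 45), (462, 248, 47), (513, 185, 1), (487, 152, 2)]
263 [(576, 335, -2), (478, 324, 43), (448, 295, 48), (428, 263, 47), (480, 201, -1), (455, 168, 0)]
271 [(528, 351, 4), (445, 337, 42), (422
[... 1011 characters left out ...]
-608), (1068, 552, -650), (1082, 488, -695), (627, 248, 3), (620, 204, 0), (612, 160, -1)]
206 [(1056, 638, -677), (1058, 570, -704), (584, 282, 46), (576, 240, 44), (567, 198, 46), (586, 162, -1)]
214 [(1036, 653, -717), (596, 340, -2), (558, 282, 48), (550, 240, 49), (546, 200, 41), (560, 165, 0)]
222 [(580, 384, -2), (571, 340, -1), (534, 282, 49), (529, 242, 44), (519, 201, 47), (536, 167, 0)]
230 [(556, 384, -4), (545, 339, 1), (512, 284, 47), (503, 242, 50), (500, 204, 40), (509, 168, 5)]
238 [(121, 88, 784), (118, 80, 786), (116, 74, 787), (483, 245, 45), (484, 209, 25), (487, 171, 3)]
246 [(116, 88, 785), (115, 81, 785), (114, 74, 784), (112, 68, 786), (110, 61, 787), (110, 55, 784)]
```

View pics/scene0z.png

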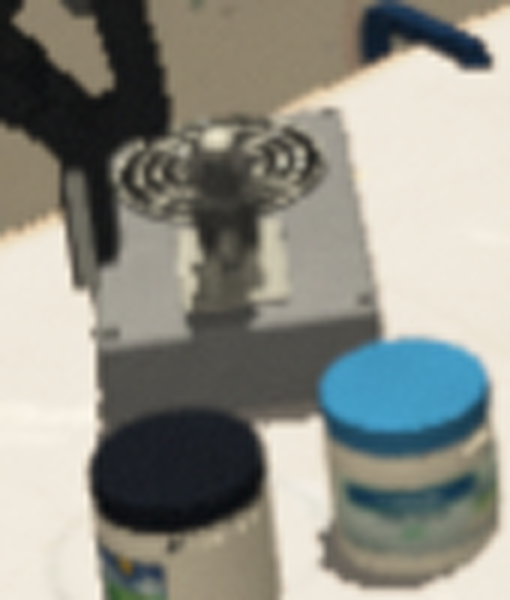

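View pics/side0z.png

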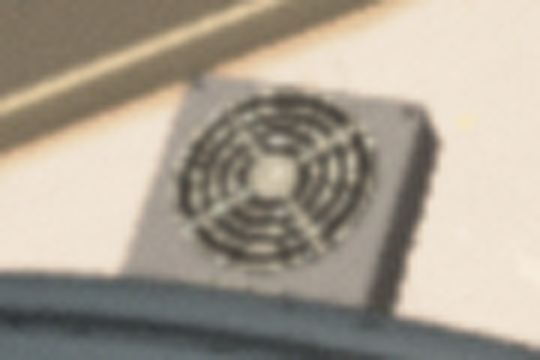

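```bash
python3 - <<'E'
from h import *
c=load("scene0.npz");X=cloud(c)
hsv=cv2.cvtColor(c['p'],cv2.COLOR_RGB2HSV)
box=np.zeros(c['d'].shape,bool);box[215:290,130:215]=1
m=box&(X[...,2]>38)&(X[...,2]<52)&(X[...,0]>400)&(X[...,0]<620)&(X[...,1]<345)&(X[...,1]>170)
q=X[m][:,:2].astype(np.float32);r=cv2.minAreaRect(q);print("scene",r,cv2.boxPoints(r))
for v in range(230,276,2):print(v,[(u,*np.round(X[v,u]).astype(int).tolist()) for u in range(150,200,4) if 52<X[v,u,2]<160])
E
```

```text
scene ((496.2023620605469, 261.3707275390625), (107.26658630371094, 179.73745727539062), 69.97747039794922) [[393.40198 241.74924]
 [562.2758  180.20901]
 [599.00275 280.99222]
 [430.1289  342.53244]]
230 []
232 []
234 []
236 [(166, 424, 286, 128)]
238 [(166, 415, 290, 128)]
240 [(162, 437, 292, 114), (166, 414, 291, 124), (170, 429, 276, 112)]
242 [(162, 430, 295, 113), (166, 420, 289, 116), (170, 421, 279, 112)]
244 [(162, 429, 296, 108), (166, 415, 291, 113), (170, 415, 282, 110)]
246 [(166, 420, 290, 105), (170, 417, 282, 104)]
248 [(162, 431, 296, 97), (166, 420, 291, 101), (170, 419, 282, 98)]
250 [(162, 445, 292, 84), (166, 422, 291, 94), (170, 431, 278, 86)]
252 [(166, 430, 288, 84), (170, 431, 279, 81)]
254 [(166, 443, 284, 71), (170, 443, 275, 68)]
256 [(166, 452, 282, 61), (170, 456, 270, 55)]
258 [(166, 441, 286, 62)]
260 [(166, 436, 289, 60)]
262 [(166, 438, 289, 53)]
264 []
266 []
268 []
270 []
272 [(194, 342, 261, 66), (198, 337, 254, 66)]
274 [(190, 339, 272, 66), (194, 332, 266, 68), (198, 328, 258, 67)]
```

The toggle stands away from the wall, leaning towards the robot. The ball is at about scene pixel (167,244) and the lever tip at (166,236). Next I'll check the pivot against the grille centre in the side view and find the brush heights.

```bash
python3 - <<'E'
from h import *
from scipy.spatial.transform import Rotation as R
ctr=np.array([496.2,261.4]);th=np.deg2rad(-20.02);ex=np.array([np.cos(th),np.sin(th)]);ey=np.array([-ex[1],ex[0]])
s=load("side0.npz");c=load("scene0.npz")
# grille centre: ray onto z=47
def ray(c,u,v,z):
    p=cv2.undistortPoints(np.array([[[u,v]]],float),c['mtx'],c['dist_coeffs'])[0,0]
    d=c['R'].T@np.array([*p,1]);o=-c['R'].T@c['t'];return o+d*(z-o[2])/d[2]
print("grille side",ray(s,165.3,219.3,47))
# side rear corners
for u,v in [(120+200/6,190+80/6),(120+420/6,190+108/6)]: print("side corner",ray(s,u,v,45))
piv=ctr-42.5*ex;print("pivot",piv,"grille pred",piv+82*ex)
for a,l in [(-.5,64),(-.5,92)]:
    P=np.append(piv+ex*l*np.sin(a),48+l*np.cos(a));print(P,proj(c,P))
for x,y in [(-45,55),(-45,-55),(130,55),(130,-55)]:
    P=np.append(ctr+(x-42.5)*ex+y*ey,45);print(x,y,P.round(),proj(c,P).round(1),proj(s,P).round(1))
X=cloud(c);m=np.zeros(c['d'].shape,bool);m[225:345,20:125]=1
m&=(X[...,0]<330)&(X[...,2]>5);hsv=cv2.cvtColor(c['p'],cv2.COLOR_RGB2HSV)
for v in range(236,300,6):print(v,[(u,*np.round(X[v,u]).astype(int).tolist()) for u in range(25,126,6) if m[v,u]])
E
```

```text
grille side [536.42259524 248.34352186  47.        ]
side corner [591.96896234 277.99315491  45.        ]
side corner [558.36245616 182.58118029  45.        ]
pivot [456.26814002 275.94979583] grille pred [533.31314045 247.87724859]
[427.43899596 286.45414399 104.16528396] [[166.33716499 244.72304124]]
[414.82624543 291.04979631 128.73759569] [[165.49037255 238.04880884]]
-45 55 [433. 343.  45.] [[145.2 273.2]] [[129.2 263.3]]
-45 -55 [395. 240.  45.] [[193.2 266.7]] [[172.1 269.9]]
130 55 [597. 283.  45.] [[144.  237.7]] [[151.3 202. ]]
130 -55 [560. 180.  45.] [[186.7 232.4]] [[191.  207.4]]
236 [(67, 184, 532, 312), (79, 201, 511, 299), (85, 169, 508, 312), (91, 168, 499, 310), (103, 168, 481, 304)]
242 [(67, 185, 533, 302), (73, 190, 524, 297), (79, 177, 517, 300), (85, 173, 509, 300)]
248 [(67, 189, 535, 290), (73, 191, 525, 286), (79, 178, 519, 290), (85, 187, 508, 282), (115, 285, 437, 212)]
254 [(79, 185, 519, 276), (85, 178, 512, 276), (115, 285, 439, 200)]
260 [(49, 277, 555, 231), (79, 189, 521, 263), (85, 179, 513, 265), (115, 288, 440, 186)]
266 [(55, 280, 547, 214), (85, 177, 515, 256), (91, 260, 491, 205), (109, 295, 452, 173)]
272 [(55, 282, 549, 202), (91, 264, 492, 190), (109, 294, 454, 161)]
278 [(61, 283, 542, 186), (91, 271, 493, 174), (109, 299, 455, 145)]
284 [(67, 293, 533, 164), (91, 277, 494, 158)]
290 [(73, 308, 522, 139), (91, 285, 495, 141)]
296 [(73, 301, 526, 130), (91, 294, 495, 122), (103, 313, 470, 101), (109, 306, 460, 101)]
```

The pivot is near (457.5,276), and the scene and side views agree to within about 3 mm. Some brush tips reach z≈230 near my path, so I'll go up and over them. The tool's y axis already lines up with the pivot axis.

Call:
carry_out:
  rows:
    - {"gripper":1,"slide":[0,-2,-3],"twist":0}
    - {"gripper":1,"slide":[0,-2,-3],"twist":0}
    - {"gripper":1,"slide":[-4,-0.5,0],"twist":0}
    - {"gripper":1,"slide":[-4,-0.5,0],"twist":0}
    - {"gripper":1,"slide":[-4,-0.5,0],"twist":0}
    - {"gripper":1,"slide":[-4,-0.5,0],"twist":0}
    - {"gripper":1,"slide":[-4,-0.5,0],"twist":0}
    - {"gripper":1,"slide":[-4,-0.5,0],"twist":0}
  force: 40

```text
time: 0.95
tool_pos: [377.3, 316.1, 364.9]
tool_rot: [0.172, 0.985, -0.001, -0.0]
force: [-0.4, 0.2, -0.1]
width: 85.3
```

Call:
carry_out:
  rows:
    - {"gripper":1,"slide":[-2.9,-0.5,2],"twist":0}
    - {"gripper":1,"slide":[-2.9,-0.5,3],"twist":0}
    - {"gripper":1,"slide":[0,0,3],"twist":0}
    - {"gripper":1,"slide":[0,0,3],"twist":0}
    - {"gripper":1,"slide":[0,0,0],"twist":0}

```text
time: 1.45
tool_pos: [434.9, 281.6, 250.4]
tool_rot: [0.176, 0.984, -0.002, -0.0]
force: [-0.5, -0.7, 0.5]
width: 85.4
```

```bash
python3 - <<'E'
from workcell import bot,camera,calibration
import cv2,numpy as np
s=bot.read_state();print(s['tool_pos'],s['tool_rot'],s['force'],s['time'])
for n in ["wrist","side"]:
    c=calibration(n);p,d=camera(n)
    cv2.imwrite(f"pics/{n}1.png",p[:,:,::-1]);np.savez(f"{n}1.npz",p=p,d=d,**{k:np.array(v) for k,v in c.items()})
E
```

```text
[434.89345101 281.59560539 250.42747604] [ 1.75510110e-01  9.84476282e-01 -1.61712291e-03 -1.91512026e-04] [-0.53879647 -0.72496576  0.52890156] 1.45
```

View pics/wrist1.png

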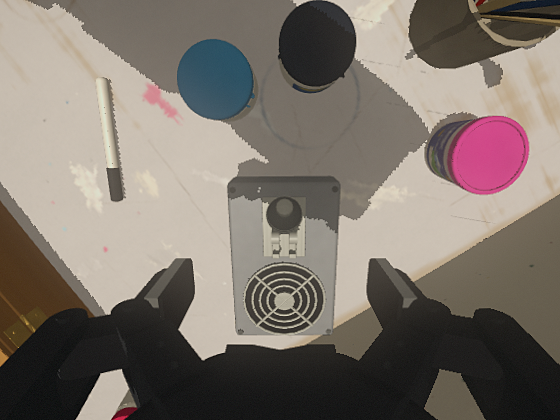

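View pics/side1.png

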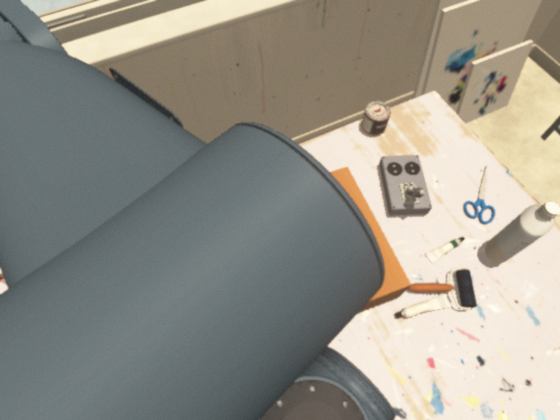

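The wrist view shows the ball at about (284,213), the grille hub at (284,300), and the box at x 229–340. The box is nearly square to the jaws. I'll measure these precisely.

```bash
cat >> h.py <<'E'
def ray(c,u,v,z):
    p=cv2.undistortPoints(np.array([[[u,v]]],float),c['mtx'],c['dist_coeffs'])[0,0]
    d=c['R'].T@np.array([*p,1]);o=-c['R'].T@c['t'];return o+d*(z-o[2])/d[2]
E
python3 - <<'E'
from h import *
c=load("wrist1.npz");X=cloud(c)
im=c['p'][165:345,215:355,::-1];cv2.imwrite("pics/wrist1z.png",cv2.resize(im,None,fx=4,fy=4,interpolation=cv2.INTER_CUBIC))
box=np.zeros(c['d'].shape,bool);box[170:343,222:350]=1
m=box&(X[...,2]>40)&(X[...,2]<50)
r=cv2.minAreaRect(X[m][:,:2].astype(np.float32));print(r)
print(cv2.boxPoints(r))
m2=box&(X[...,2]>90)&(X[...,2]<135)
q=X[m2];print(len(q),q.min(0),q.max(0))
v,u=np.nonzero(m2);print(u.min(),u.max(),v.min(),v.max())
from scipy.optimize import least_squares
qb=q[(q[:,2]>100)&(q[:,2]<117)]
f=least_squares(lambda s:np.linalg.norm(qb-s,axis=1)-14,[428,286,104],loss='soft_l1');print("ball",f.x,np.abs(f.fun).mean())
print("grille",ray(c,284,300.5,47))
E
```

```text
((499.0286865234375, 262.4888610839844), (110.49693298339844, 175.10476684570312), 70.16840362548828)
[[397.9253  240.2197 ]
 [562.64526 180.81424]
 [600.1321  284.75803]
 [435.4121  344.16348]]
1078 [413.6545961  273.41168476  90.76351789] [450.12466719 301.17221429 130.91924322]
266 302 196 233
ball [430.50125456 287.06258709 104.08918495] 0.28962703402453144
grille [537.13860049 248.51661552  47.        ]
```

View pics/wrist1z.png

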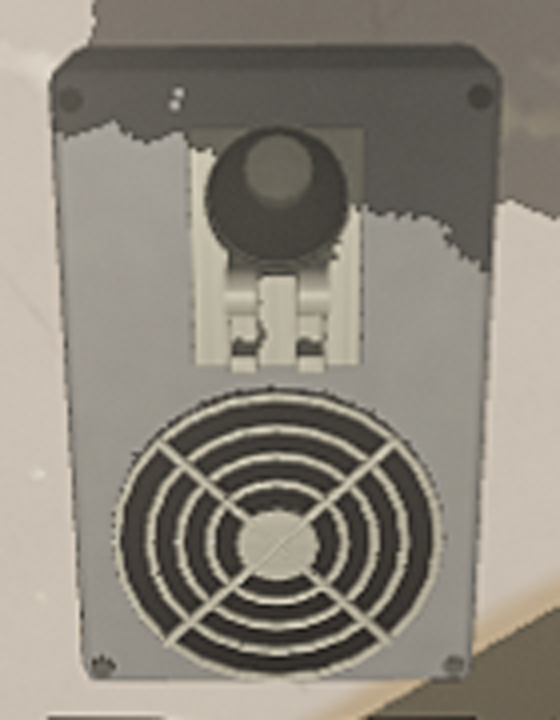

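The box measures 110.5×175.1 mm, which fits the given size. The pivot is at (459.0,276.9). A sphere fit puts the ball at (430.5,287.1,104.1), and the geometry predicts (430.2,287.3,104.2). I'll go down now.

Call:
carry_out:
  rows:
    - {"gripper":1,"slide":[0.6,0.3,2.5],"twist":0}
    - {"gripper":1,"slide":[0,0,2.5],"twist":0}
    - {"gripper":1,"slide":[0,0,2],"twist":0}
    - {"gripper":1,"slide":[0,0,1.5],"twist":0}
    - {"gripper":1,"slide":[0,0,0.5],"twist":0}
    - {"gripper":1,"slide":[0,0,0],"twist":0}

```text
time: 2.15
tool_pos: [435.7, 293.1, 173.8]
tool_rot: [0.174, 0.985, 0.006, 0.007]
force: [-0.9, 0.0, -0.9]
width: 85.8
```

Call:
carry_out:
  rows:
    - {"gripper":1,"slide":[0,0,0],"twist":0}
    - {"gripper":1,"slide":[0,0,0],"twist":0}

```text
time: 2.35
tool_pos: [436.6, 294.0, 176.5]
tool_rot: [0.173, 0.985, 0.007, 0.009]
force: [0.3, -0.1, -0.1]
width: 85.5
```

Call:
carry_out:
  rows:
    - {"gripper":1,"slide":[0.2,-0.5,0.3],"twist":0}
    - {"gripper":1,"slide":[0.2,-0.4,0.5],"twist":0}
    - {"gripper":1,"slide":[0,0,0.5],"twist":0}
    - {"gripper":1,"slide":[0,0,0],"twist":0}

```text
time: 2.75
tool_pos: [429.9, 286.6, 163.7]
tool_rot: [0.173, 0.985, 0.008, 0.009]
force: [-0.0, 0.2, -0.5]
width: 85.4
```

```bash
python3 - <<'E'
from workcell import bot
s=bot.read_state();print({k:np.round(v,4) if (np:=__import__('numpy')) else 0 for k,v in s.items()})
E
```

```text
{'time': np.float64(2.75), 'joints': array([ 0.5888,  0.2985, -0.2864,  0.9614, -0.0017,  0.9375]), 'joint_velocities': array([-0.0033, -0.0103, -0.0014,  0.0055,  0.0001, -0.0007]), 'effort': array([-1.83000e-02, -7.29739e+01,  4.49812e+01, -8.68800e-01,
       -1.16000e-02, -7.50000e-03]), 'tool_pos': array([429.8669, 286.5859, 163.7053]), 'tool_rot': array([0.1735, 0.9848, 0.0078, 0.0095]), 'force': array([-0.0146,  0.2485, -0.4697]), 'torque': array([-0.0203,  0.0565,  0.0014]), 'width': np.float64(85.4423)}
```

Call:
carry_out:
  rows:
    - {"gripper":1,"slide":[0.1,0,0.4],"twist":0}
    - {"gripper":1,"slide":[0,0,0.1],"twist":0}
    - {"gripper":0.2,"slide":[0,0,0],"twist":0}

```text
time: 3.05
tool_pos: [428.9, 286.9, 157.9]
tool_rot: [0.173, 0.985, 0.008, 0.009]
force: [-0.2, 0.1, -0.1]
width: 72.8
```

```bash
python3 - <<'E'
from workcell import bot,camera,calibration
import cv2,numpy as np
s=bot.read_state();print(s['tool_pos'],s['tool_rot'],s['force'],s['width'])
for n in ["wrist"]:
    c=calibration(n);p,d=camera(n)
    cv2.imwrite(f"pics/{n}2.png",p[:,:,::-1]);np.savez(f"{n}2.npz",p=p,d=d,**{k:np.array(v) for k,v in c.items()})
E
```

```text
[428.85062153 286.93946677 157.93570108] [0.17348817 0.9847632  0.00762089 0.00923166] [-0.21688362  0.1417753  -0.1351854 ] 72.80194689884424
```

View pics/wrist2.png

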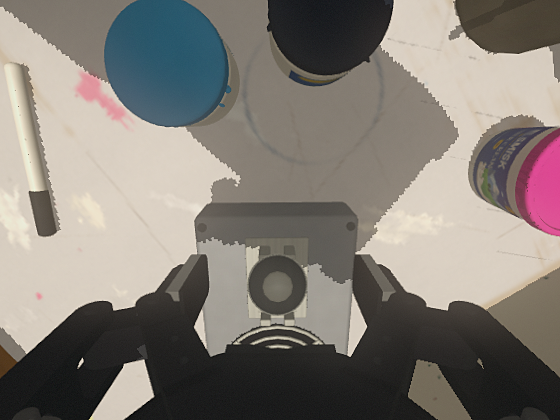

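The ball at (277,285) sits centred between the pads, whose inner faces are at u≈207 and 354. I'll close on it.

Call:
carry_out:
  rows:
    - {"gripper":-0.2,"slide":[0,0,0],"twist":0}
    - {"gripper":-0.4,"slide":[0,0,0],"twist":0}
    - {"gripper":-1,"slide":[0,0,0],"twist":0}
    - {"gripper":-1,"slide":[0,0,0],"twist":0}
    - {"gripper":-1,"slide":[0,0,0],"twist":0}
    - {"gripper":-1,"slide":[0,0,0],"twist":0}
  force: 40

```text
time: 3.7
tool_pos: [428.4, 285.7, 158.7]
tool_rot: [0.174, 0.985, 0.006, 0.009]
force: [-0.1, -0.4, -0.9]
width: 25.5
```

Call:
carry_out:
  rows:
    - {"gripper":-1,"slide":[0,0,0],"twist":0}
    - {"gripper":-1,"slide":[0,0,0],"twist":0}

```text
time: 3.9
tool_pos: [428.4, 285.8, 158.6]
tool_rot: [0.174, 0.985, 0.006, 0.009]
force: [-0.9, -1.1, 0.6]
width: 26.1
```

```bash
python3 - <<'E'
from workcell import bot,camera,calibration
import cv2,numpy as np
s=bot.read_state();print(s['tool_pos'],s['tool_rot'],s['force'],s['width'])
for n in ["wrist","scene"]:
    c=calibration(n);p,d=camera(n)
    if n=="scene": p=cv2.resize(p[215:315,100:235],None,fx=5,fy=5,interpolation=cv2.INTER_CUBIC)
    else: p=cv2.resize(p[200:350,180:380],None,fx=4,fy=4,interpolation=cv2.INTER_CUBIC)
    cv2.imwrite(f"pics/{n}3.png",p[:,:,::-1])
E
```

```text
[428.42856311 285.76593984 158.63372034] [0.17368829 0.98473701 0.00632087 0.00924313] [-0.88213318 -1.08209116  0.56359142] 26.084231597831273
```

View pics/wrist3.png

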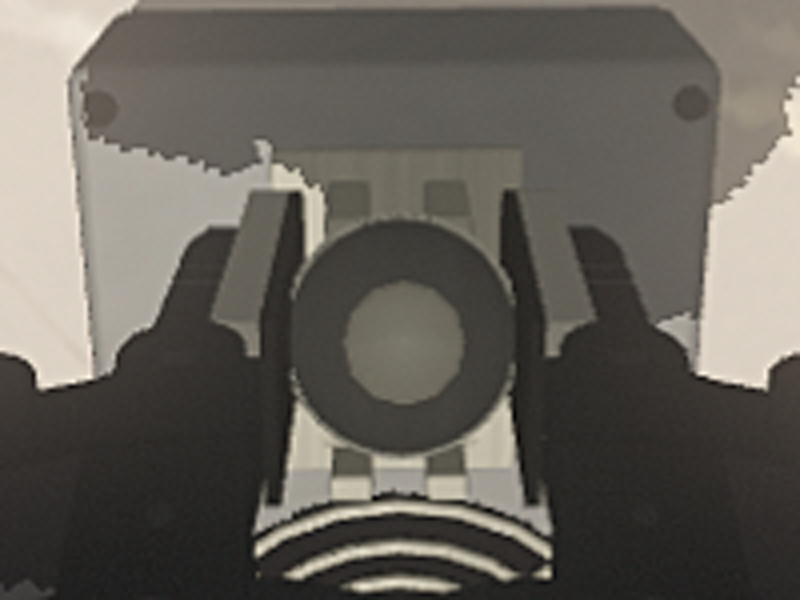

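View pics/scene3.png

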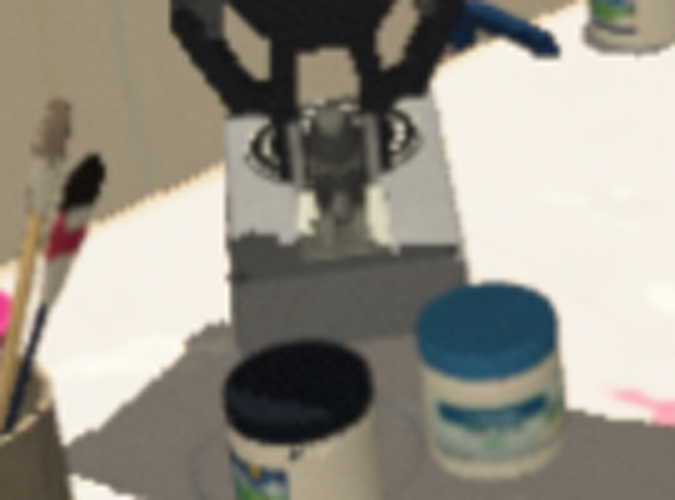

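The grip is centred: the ball is between the pads, with the pads beside its equator. The TCP reference with the collar down is (428.4,285.8,158.6). I'll lift along the lever, which is 11 mm towards tool +x and 20 mm up.

Call:
carry_out:
  rows:
    - {"gripper":-1,"slide":[0.25,0,-0.5],"twist":0}
    - {"gripper":-1,"slide":[0.25,0,-0.5],"twist":0}
    - {"gripper":-1,"slide":[0.25,0,-0.5],"twist":0}
    - {"gripper":-1,"slide":[0,0,0],"twist":0}

```text
time: 4.4
tool_pos: [420.7, 288.5, 174.6]
tool_rot: [0.174, 0.985, 0.006, 0.009]
force: [2.7, -0.9, -4.6]
width: 25.8
```

Call:
carry_out:
  rows:
    - {"gripper":-1,"slide":[0.2,0,-0.4],"twist":0}
    - {"gripper":-1,"slide":[0,0,0],"twist":0}

```text
time: 4.6
tool_pos: [418.5, 289.2, 179.0]
tool_rot: [0.174, 0.985, 0.006, 0.01]
force: [3.0, -0.2, -5.3]
width: 25.8
```

The lift is 22.9 mm with about 5.6 N along the lever, which matches the spring. Next is the arc, at radius about 86.5 mm from the pivot, with checks along the way.

Call:
carry_out:
  rows:
    - {"gripper":-1,"slide":[-0.49,0,-0.22],"twist":0}
    - {"gripper":-1,"slide":[-0.49,0,-0.21],"twist":0}
    - {"gripper":-1,"slide":[-0.51,0,-0.15],"twist":0}
    - {"gripper":-1,"slide":[-0.51,0,-0.15],"twist":0}
    - {"gripper":-1,"slide":[0,0,0],"twist":0}

```text
time: 5.1
tool_pos: [438.2, 281.9, 186.6]
tool_rot: [0.174, 0.985, 0.006, 0.008]
force: [0.1, 2.2, -6.5]
width: 25.4
```

```bash
cat > arc.py <<'E'
from workcell import bot
import numpy as np
s=bot.read_state()
ex=np.array([.9407,-.3392]);ey=np.array([.3392,.9407])
d=s['tool_pos']-np.array([428.4,285.8,158.6])
lx=d[:2]@ex-64*np.sin(.5);lz=d[2]+64*np.cos(.5)
print("t",s['time'],"lx,lz",lx,lz,"a",np.arctan2(lx,lz),"lift",np.hypot(lx,lz)-64,"y",d[:2]@ey,"F",s['force'].round(1),"Flx",s['force'][:2]@ex,"w",s['width'],s['tool_rot'].round(4))
E
python3 arc.py
```

```text
t 5.1 lx,lz -20.118168139991425 84.14873799745527 a -0.2346736445993901 lift 22.52023344786663 y -0.31331662269222416 F [ 0.1  2.2 -6.5] Flx -0.6787305585094254 w 25.40947177967913 [0.1735 0.9848 0.0065 0.0083]
```

Call:
carry_out:
  rows:
    - {"gripper":-1,"slide":[-0.5,0,-0.1],"twist":0}
    - {"gripper":-1,"slide":[-0.5,0,-0.06],"twist":0}
    - {"gripper":-1,"slide":[-0.5,0,-0.03],"twist":0}
    - {"gripper":-1,"slide":[-0.5,0,0],"twist":0}
    - {"gripper":-1,"slide":[0,0,0],"twist":0}

```text
time: 5.6
tool_pos: [458.5, 274.5, 188.6]
tool_rot: [0.174, 0.985, 0.007, 0.008]
force: [-0.0, 3.8, -6.0]
width: 25.7
```

```bash
python3 arc.py
```

```text
t 5.6 lx,lz 1.4470404688155796 86.19416265386019 a 0.01678657233481752 lift 22.206308363822757 y -0.41173351196014235 F [-0.   3.8 -6. ] Flx -1.3419903389072052 w 25.674332222329298 [0.1737 0.9848 0.0066 0.0077]
```

Call:
carry_out:
  rows:
    - {"gripper":-1,"slide":[-0.5,0,0.02],"twist":0}
    - {"gripper":-1,"slide":[-0.5,0,0.06],"twist":0}
    - {"gripper":-1,"slide":[-0.5,0,0.09],"twist":0}
    - {"gripper":-1,"slide":[-0.48,0,0.12],"twist":0}
    - {"gripper":-1,"slide":[0,0,0],"twist":0}

```text
time: 6.1
tool_pos: [478.9, 267.2, 186.0]
tool_rot: [0.173, 0.985, 0.007, 0.008]
force: [-0.6, 2.8, -3.9]
width: 24.7
```

```bash
python3 arc.py
```

```text
t 6.1 lx,lz 23.112849947523237 83.53057532534632 a 0.26994532949268196 lift 22.669261257265134 y -0.3428878784577026 F [-0.6  2.8 -3.9] Flx -1.4921645920415505 w 24.716897848624313 [0.1733 0.9848 0.0067 0.0079]
```

Call:
carry_out:
  rows:
    - {"gripper":-1,"slide":[-0.46,0,0.15],"twist":0}
    - {"gripper":-1,"slide":[-0.46,0,0.18],"twist":0}
    - {"gripper":-1,"slide":[-0.45,0,0.2],"twist":0}
    - {"gripper":-1,"slide":[-0.43,0,0.22],"twist":0}
    - {"gripper":-1,"slide":[0,0,0],"twist":0}

```text
time: 6.6
tool_pos: [498.7, 260.1, 179.3]
tool_rot: [0.174, 0.985, 0.007, 0.01]
force: [0.0, -0.7, -0.2]
width: -0.1
```

```bash
python3 arc.py
```

```text
t 6.6 lx,lz 44.18716432367077 76.82603980612981 a 0.5219535305110278 lift 24.627004255250142 y -0.3407534020242754 F [ 0.  -0.7 -0.2] Flx 0.2653237216486332 w -0.13178734693203484 [0.174  0.9847 0.0065 0.0097]
```

The ball slipped out of the pads (width is about 0). I'll look.

```bash
cat > look.py <<'E'
import sys
from workcell import bot,camera,calibration
import cv2,numpy as np
k=sys.argv[1]
for n in ["wrist","scene"]:
    c=calibration(n);p,d=camera(n)
    np.savez(f"{n}{k}.npz",p=p,d=d,**{q:np.array(v) for q,v in c.items()})
    if n=="scene": p=cv2.resize(p[205:305,100:235],None,fx=5,fy=5,interpolation=cv2.INTER_CUBIC)
    else: p=cv2.resize(p[180:345,180:380],None,fx=3.5,fy=3.5,interpolation=cv2.INTER_CUBIC)
    cv2.imwrite(f"pics/{n}{k}.png",p[:,:,::-1])
E
python3 look.py 4
```

```text
(no output)
```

View pics/wrist4.png

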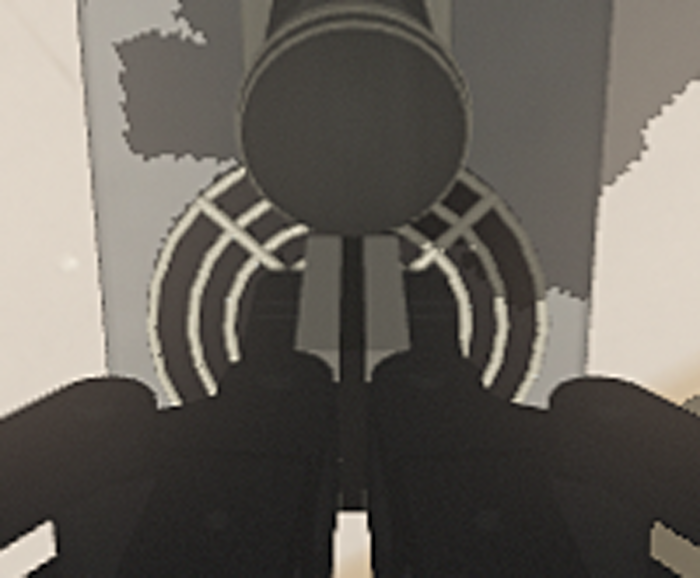

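View pics/scene4.png

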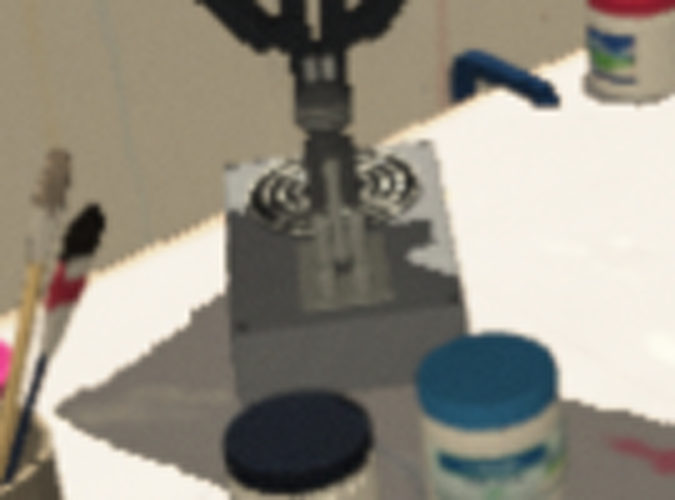

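```bash
cat > ball.py <<'E'
from h import *
import sys
from scipy.optimize import least_squares
piv=np.array([459.0,276.9]);ex=np.array([.9407,-.3392]);ey=np.array([.3392,.9407])
k=sys.argv[1]
for n in ["wrist","scene"]:
    c=load(f"{n}{k}.npz");X=cloud(c)
    L=np.stack([(X[...,:2]-piv)@ex,(X[...,:2]-piv)@ey,X[...,2]-48],-1)
    m=(np.abs(L[...,1])<20)&(np.abs(L[...,0])<60)&(L[...,2]>10)&(L[...,2]<110)&(c['d']>0)
    q=L[m]
    for lo in range(10,110,8):
        w=q[(q[:,2]>=lo)&(q[:,2]<lo+8)]
        if len(w)>3:print(n,lo+48,len(w),"x",w[:,0].min().round(1),np.median(w[:,0]).round(1),w[:,0].max().round(1),"y",w[:,1].min().round(1),w[:,1].max().round(1))
E
python3 ball.py 4
```

```text
wrist 58 252 x -24.9 -21.9 3.4 y -11.6 11.2
wrist 66 71 x -5.3 -4.9 1.2 y -11.3 11.0
wrist 74 288 x -5.4 -2.3 1.4 y -11.3 11.5
wrist 82 67 x -0.6 0.0 2.4 y -12.1 12.1
wrist 90 57 x 0.1 1.0 3.2 y -12.2 11.9
wrist 98 23 x 1.3 2.6 4.1 y -12.2 12.1
wrist 106 209 x -5.6 -1.0 37.0 y -11.9 10.9
wrist 114 476 x -5.1 32.5 37.2 y -13.8 13.4
wrist 122 475 x -5.5 32.7 37.3 y -13.8 13.4
wrist 130 1525 x -5.8 5.9 36.9 y -14.3 13.9
wrist 138 3217 x -3.7 9.2 54.4 y -11.6 12.9
wrist 146 943 x 5.8 31.1 54.0 y -20.0 19.9
wrist 154 867 x 28.9 31.5 54.5 y -19.9 20.0
scene 58 45 x -27.9 -4.5 5.7 y -13.5 8.7
scene 66 26 x -6.0 -2.7 4.2 y -13.3 8.4
scene 74 31 x -8.7 -1.0 5.1 y -14.7 7.2
scene 82 35 x -1.2 2.5 5.8 y -15.2 8.7
scene 90 30 x -3.9 2.0 7.0 y -13.7 9.6
scene 98 36 x -2.2 2.9 10.0 y -14.8 9.3
scene 106 28 x -5.8 1.2 14.0 y -15.4 8.4
scene 114 25 x -7.9 -0.6 5.0 y -9.3 5.0
scene 122 34 x -5.1 -1.0 39.4 y -16.6 10.7
scene 130 71 x -8.5 2.8 44.9 y -15.7 10.2
scene 138 78 x -4.0 15.4 54.5 y -15.8 10.5
scene 146 41 x 28.2 32.7 49.8 y -19.2 16.0
scene 154 26 x 28.3 32.3 55.3 y -19.5 18.2
```

Sequence so far: the lever was carried to about upright, then the ball came out on the -x side. It now stands at roughly 0.1 rad past upright with the collar still up, apparently riding on the gate. I'll raise straight up, open, and measure from a clear view.

Call:
carry_out:
  rows:
    - {"gripper":-1,"slide":[0,0,-3],"twist":0}
    - {"gripper":-1,"slide":[0,0,-3],"twist":0}
    - {"gripper":1,"slide":[0,0,-2],"twist":0}
    - {"gripper":1,"slide":[1.5,0,0],"twist":0}
    - {"gripper":1,"slide":[1.5,0,0],"twist":0}
    - {"gripper":1,"slide":[0,0,0],"twist":0}
    - {"gripper":1,"slide":[0,0,0],"twist":0}

```text
time: 7.4
tool_pos: [463.9, 270.4, 259.6]
tool_rot: [0.173, 0.985, 0.005, 0.008]
force: [0.5, 0.2, -0.2]
width: 72.6
```

```bash
python3 look.py 5; python3 arc.py; python3 ball.py 5
```

```text
t 7.5 lx,lz 8.414990807679914 157.23100576134672 a 0.053468906880383554 lift 93.4560295543425 y -2.4393960827746346 F [-0.5 -0.1  0.6] Flx -0.43302415505848374 w 84.98506586397674 [0.1735 0.9848 0.0054 0.0079]
wrist 58 132 x -25.9 -22.3 -0.1 y -11.2 11.3
wrist 66 66 x -5.4 -4.3 4.6 y -11.0 10.8
wrist 74 146 x -5.5 -2.0 2.4 y -10.9 11.3
wrist 82 74 x -0.6 0.5 3.1 y -12.5 11.7
wrist 90 47 x -0.3 0.7 3.4 y -12.3 12.2
wrist 98 24 x 0.7 1.7 4.7 y -12.0 12.2
wrist 106 101 x -5.3 -1.7 6.2 y -12.5 11.9
wrist 114 59 x -5.5 -2.8 2.6 y -10.8 9.1
wrist 122 25 x -5.6 -4.6 0.8 y -10.4 11.8
wrist 130 391 x -5.8 -0.4 21.1 y -14.0 14.0
wrist 138 807 x -3.6 6.9 19.6 y -11.7 12.0
scene 58 40 x -29.2 -4.8 2.3 y -14.2 8.2
scene 66 28 x -8.1 -3.9 4.6 y -13.3 8.6
scene 74 35 x -7.8 -1.8 5.5 y -14.7 7.5
scene 82 33 x -4.8 1.1 8.9 y -15.2 8.6
scene 90 32 x -1.7 3.0 6.9 y -13.7 9.6
scene 98 36 x -2.3 2.7 8.8 y -14.8 9.3
scene 106 28 x -6.9 1.1 10.1 y -15.4 8.4
scene 114 27 x -5.1 0.8 7.1 y -11.3 7.5
scene 122 29 x -6.5 -1.5 8.1 y -14.9 10.7
scene 130 41 x -8.7 -0.4 7.5 y -15.7 10.3
scene 138 42 x -5.3 4.7 12.4 y -13.7 9.3
```

View pics/wrist5.png

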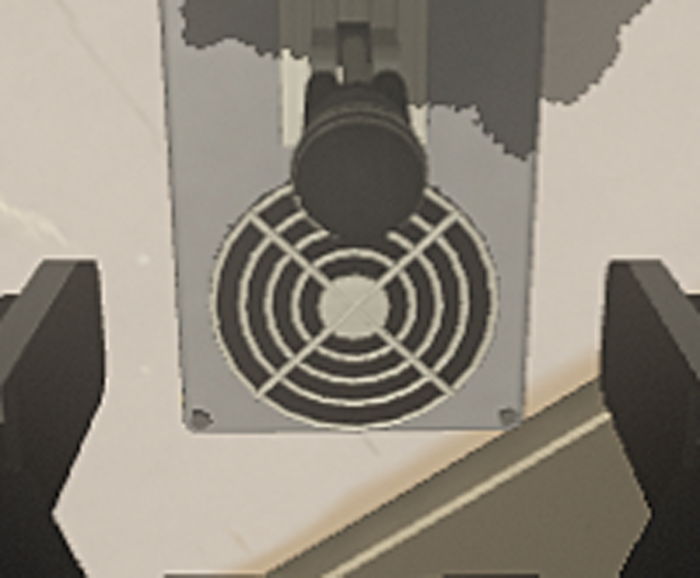

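View pics/scene5.png

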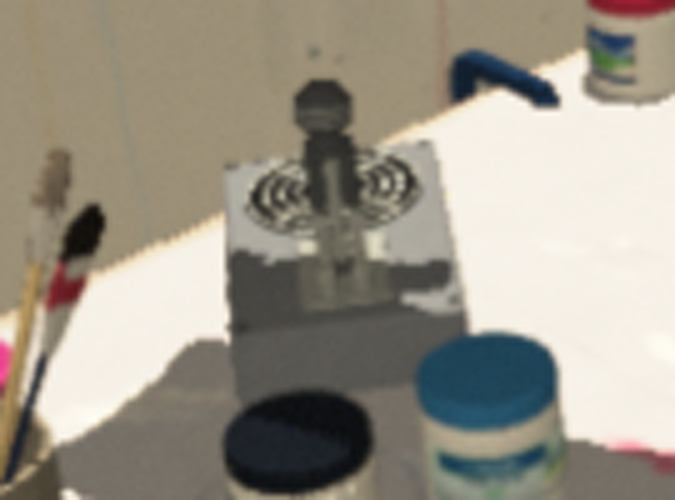

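```bash
cat > fit.py <<'E'
from h import *
import sys
from scipy.optimize import least_squares
piv=np.array([459.0,276.9]);ex=np.array([.9407,-.3392]);ey=np.array([.3392,.9407])
c=load(f"wrist{sys.argv[1]}.npz");zlo=float(sys.argv[2]);X=cloud(c)
L=np.stack([(X[...,:2]-piv)@ex,(X[...,:2]-piv)@ey,X[...,2]-48],-1)
m=(np.abs(L[...,1])<17)&(np.abs(L[...,0])<75)&(L[...,2]>zlo-48)&(L[...,2]<110)&(c['d']>0)
v,u=np.nonzero(m);q=L[m]
print(len(q),"z max",q[:,2].max()+48,"px",u.min(),u.max(),v.min(),v.max())
for i in range(3):
    f=least_squares(lambda s:np.linalg.norm(q-s,axis=1)-14,[5,0,80] if i==0 else f.x,loss='soft_l1');q=q[np.abs(f.fun)<3]
x,y,z=f.x;print("ball local",f.x,"world",np.append(piv+x*ex+y*ey,z+48),"angle",np.arctan2(x,z)+.5,"lift",np.hypot(x,z)-64,"res",np.abs(f.fun).mean(),len(q))
for zz in range(int(zlo),150,3):
    w=L[m];w=w[np.abs(w[:,2]+48-zz)<1.5]
    if len(w)>3:print(zz,len(w),w.min(0).round(1),w.max(0).round(1))
E
python3 fit.py 5 122
```

```text
1223 z max 145.58156336085432 px 263 302 209 248
ball local [ 8.56273857 -0.09279017 82.24311785] world [467.02349375 273.90823136 130.24311785] angle 0.6037411843218422 lift 18.68767093615294 res 0.3638961260978345 1223
128 22 [-5.6 -9.6 78.8] [-1.6  8.3 81.2]
131 80 [ -5.8 -14.   82. ] [10.8 14.  84.5]
134 128 [ -5.6 -13.3  84.5] [20.9 13.1 87.5]
137 222 [ -5.  -13.1  87.5] [21.1 12.2 90.5]
140 334 [ -3.6 -11.6  90.5] [19.3 11.3 93.5]
143 408 [-0.5 -9.4 93.5] [16.3  9.7 96.5]
146 28 [ 4.3 -4.7 96.6] [11.5  4.1 97.6]
```

```bash
python3 - <<'E'
from workcell import bot
import numpy as np
from scipy.spatial.transform import Rotation as R
s=bot.read_state();M=R.from_quat(s['tool_rot']).as_matrix()
t=np.array([467.0,273.9,130.2])
print(s['tool_pos'],"need slide mm",M.T@(t-s['tool_pos'])-[0,0,54], M[:,2])
E
```

```text
[464.35322343 270.24272407 259.6657218 ] need slide mm [ 0.53571552  2.60454287 75.51711694] [ 0.01745248  0.00792618 -0.99981628]
```

The ball is now at local (8.6, 0, z 130). The lever is at about 0.60 and the collar lift about 18.7 mm, still up. I'll regrip with more force.

Call:
carry_out:
  rows:
    - {"gripper":1,"slide":[0,0.2,1.2],"twist":0}
    - {"gripper":1,"slide":[0,0,1.2],"twist":0}
    - {"gripper":1,"slide":[0,0,1.2],"twist":0}
    - {"gripper":1,"slide":[0,0,1],"twist":0}
    - {"gripper":1,"slide":[0,0,0.6],"twist":0}
    - {"gripper":1,"slide":[0,0,0],"twist":0}
  force: 90

```text
time: 8.1
tool_pos: [465.9, 271.7, 200.0]
tool_rot: [0.174, 0.985, 0.004, 0.006]
force: [-0.6, -0.9, 0.7]
width: 85.8
```

```bash
cat > need.py <<'E'
from workcell import bot
import numpy as np,sys
from scipy.spatial.transform import Rotation as R
s=bot.read_state();M=R.from_quat(s['tool_rot']).as_matrix()
t=np.array([float(a) for a in sys.argv[1:4]])
print(s['time'],s['tool_pos'],"need slide mm",M.T@(t-s['tool_pos'])-[0,0,54], M[:,2],s['force'])
E
python3 need.py 467 273.9 130.2
```

```text
8.1 [465.92996007 271.69407673 200.02352922] need slide mm [ 0.52495637  1.74367074 15.84282604] [ 0.01382485  0.00555504 -0.999889  ] [-0.59143475 -0.90956463  0.67237623]
```

Call:
carry_out:
  rows:
    - {"gripper":1,"slide":[0,0.15,0.7],"twist":0}
    - {"gripper":1,"slide":[0,0,0.5],"twist":0}
    - {"gripper":1,"slide":[0,0,0.3],"twist":0}
    - {"gripper":0.1,"slide":[0,0,0],"twist":0}
    - {"gripper":-0.1,"slide":[0,0,0],"twist":0}

```text
time: 8.6
tool_pos: [467.2, 273.5, 184.3]
tool_rot: [0.174, 0.985, 0.004, 0.007]
force: [1.3, 0.1, 1.0]
width: 58.9
```

```bash
python3 need.py 467 273.9 130.2; python3 look.py 6; python3 fit.py 6 122
```

```text
8.6 [467.17322635 273.51732972 184.34604883] need slide mm [ 0.93293032 -0.28719314  0.13887891] [ 0.01480482  0.00614179 -0.99987154] [1.29728423 0.1334565  1.02259701]
2903 z max 145.4096287230428 px 247 307 251 311
ball local [ 8.71357996e+00 -7.58986174e-02  8.22835296e+01] world [467.17111986 273.87295585 130.28352961] angle 0.6055038054710038 lift 18.743614377015263 res 0.3425270827369526 2903
128 90 [ -5.9 -12.9  78.9] [ 2.7 11.7 81.5]
131 204 [ -6.  -14.3  81.5] [10.9 14.  84.5]
134 323 [ -5.9 -13.6  84.5] [16.9 13.6 87.5]
137 522 [ -4.9 -13.4  87.5] [19.2 12.9 90.5]
140 766 [ -3.5 -11.4  90.5] [19.6 11.4 93.5]
143 952 [-1.  -9.3 93.5] [17.2  8.9 96.5]
146 43 [ 4.3 -4.  96.5] [12.   5.3 97.4]
```

View pics/wrist6.png

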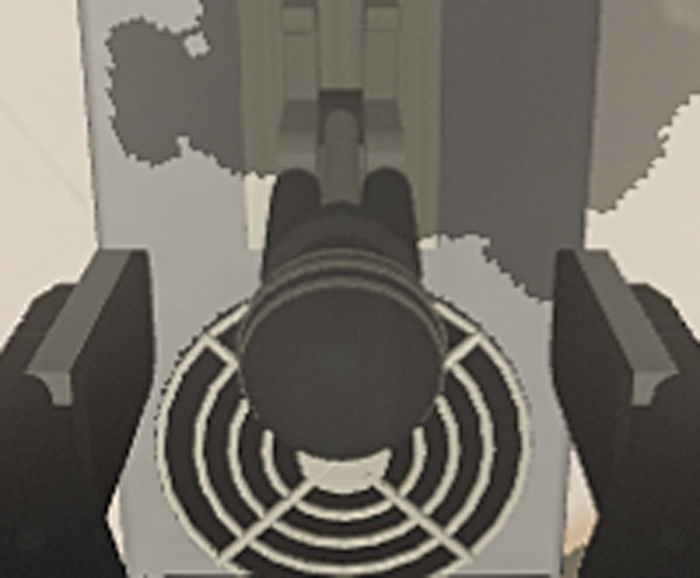

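Call:
carry_out:
  rows:
    - {"gripper":-0.3,"slide":[0,0,0],"twist":0}
    - {"gripper":-1,"slide":[0,0,0],"twist":0}
    - {"gripper":-1,"slide":[0,0,0],"twist":0}
    - {"gripper":-1,"slide":[0,0,0],"twist":0}
    - {"gripper":-1,"slide":[0,0,0],"twist":0}
  force: 90

```text
time: 9.2
tool_pos: [467.2, 272.2, 185.3]
tool_rot: [0.175, 0.985, 0.003, 0.007]
force: [-0.0, -0.7, -1.7]
width: 24.7
```

```bash
python3 need.py 467 273.9 130.2; python3 look.py 7; python3 fit.py 7 122|head -2
```

```text
9.2 [467.24361024 272.19890675 185.28199115] need slide mm [1.56363539 1.02223658 1.07711766] [ 0.01585623  0.00369805 -0.99986744] [-0.01891508 -0.71267316 -1.69740825]
4472 z max 157.99431892974602 px 236 325 250 332
ball local [ 9.26426805 -0.08293258 82.21839285] world [467.68676622 273.6795456  130.21839285] angle 0.6122055026984562 lift 18.738689768013145 res 0.44740417818519024 2881
```

View pics/wrist7.png

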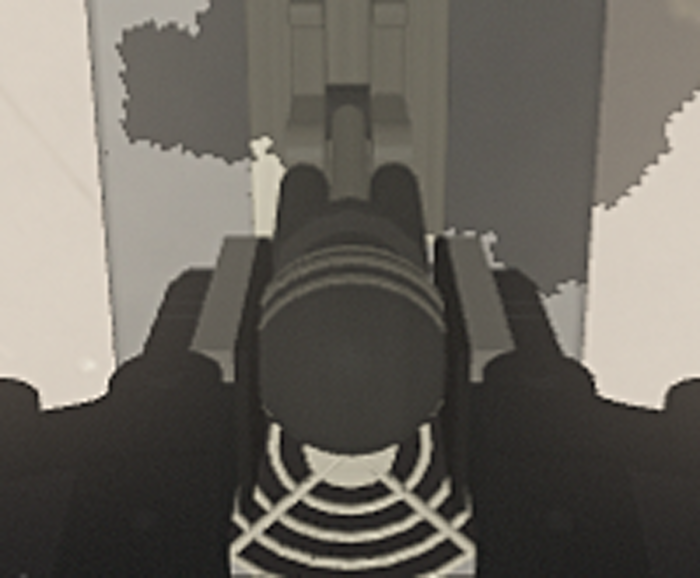

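View pics/scene7.png

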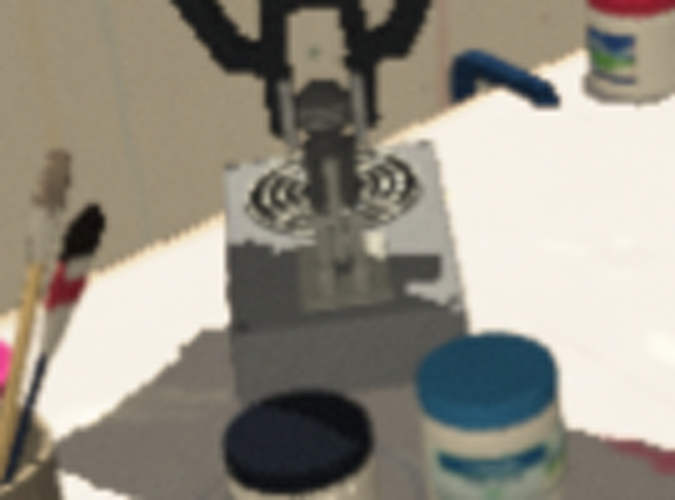

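The grip is good again. I'll lift 3.5 mm more to bring the collar to about 22 mm, and check with the camera that the ball follows.

Call:
carry_out:
  rows:
    - {"gripper":-1,"slide":[0,0,-0.35],"twist":0}
    - {"gripper":-1,"slide":[0,0,0],"twist":0}

```text
time: 9.5
tool_pos: [466.9, 272.3, 188.5]
tool_rot: [0.174, 0.985, 0.003, 0.007]
force: [0.3, 0.2, -5.9]
width: 24.6
```

```bash
sed -i 's/d=s\[.tool_pos.\].*/d=s["tool_pos"]-np.array([467.24,272.2,185.28])/; s/^lx=.*/lx=d[:2]@ex+9.26;lz=d[2]+82.22/' arc.py; python3 arc.py; python3 look.py 8; python3 fit.py 8 122|head -2
```

```text
t 9.5 lx,lz 8.888199936850553 85.47192807883482 a 0.1036172676235947 lift 21.93282601911183 y 0.02499897548985842 F [ 0.3  0.2 -5.9] Flx 0.21876872789402707 w 24.61616870882597 [0.1744 0.9846 0.0031 0.007 ]
4372 z max 157.96950884445042 px 237 324 248 326
ball local [ 8.82245068e+00 -7.62905309e-02  8.54022354e+01] world [467.2734016  273.83565823 133.40223539] angle 0.6029395318892329 lift 21.85672626974835 res 0.447028706747166 2870
```

Call:
carry_out:
  rows:
    - {"gripper":-1,"slide":[-0.4,0,0.06],"twist":0}
    - {"gripper":-1,"slide":[-0.4,0,0.07],"twist":0}
    - {"gripper":-1,"slide":[-0.4,0,0.1],"twist":0}
    - {"gripper":-1,"slide":[0,0,0],"twist":0}

```text
time: 10.0
tool_pos: [477.4, 268.4, 184.9]
tool_rot: [0.174, 0.985, 0.003, 0.004]
force: [-4.0, 3.5, -5.0]
width: 24.4
```

```bash
python3 arc.py; python3 look.py 9; python3 fit.py 9 118|head -2
```

```text
t 10.0 lx,lz 20.118157474562672 81.82102479410062 a 0.24109731780192753 lift 20.258058122224313 y -0.07478827813683003 F [-4.   3.5 -5. ] Flx -4.940646869107658 w 24.385169977654375 [0.1739 0.9848 0.0035 0.0044]
4609 z max 157.98907897322616 px 236 326 246 333
ball local [19.61103892 -0.08377879 81.75969927] world [477.41968655 270.16912489 129.75969927] angle 0.7354144223725635 lift 20.07878015329517 res 0.4631514796126362 2924
```

The lift has sagged to 20.1 mm and there is resistance from the gate (Flx −4.9 N). I'll raise it back along the lever before going on.

Call:
carry_out:
  rows:
    - {"gripper":-1,"slide":[-0.05,0,-0.25],"twist":0}
    - {"gripper":-1,"slide":[0,0,0],"twist":0}

```text
time: 10.3
tool_pos: [477.3, 268.5, 186.9]
tool_rot: [0.174, 0.985, 0.004, 0.003]
force: [-4.6, 3.2, -3.9]
width: 24.0
```

```bash
python3 arc.py; python3 look.py 10; python3 fit.py 10 118|head -2
```

```text
t 10.3 lx,lz 19.95943068050186 83.82751736425274 a 0.23374880263522652 lift 22.17094371389844 y -0.0688923541148328 F [-4.6  3.2 -3.9] Flx -5.43407274534245 w 23.983182638210227 [0.1737 0.9848 0.0038 0.0029]
4617 z max 157.96849011215843 px 237 325 238 328
ball local [ 1.92639735e+01 -7.76917851e-02  8.37382284e+01] world [477.09526683 270.29257552 131.73822845] angle 0.726115807967292 lift 21.925500167372505 res 0.48997954356248247 2945
```

Call:
carry_out:
  rows:
    - {"gripper":-1,"slide":[-0.4,0,0.05],"twist":0}
    - {"gripper":-1,"slide":[-0.4,0,0.06],"twist":0}
    - {"gripper":-1,"slide":[-0.4,0,0.08],"twist":0}
    - {"gripper":-1,"slide":[0,0,0],"twist":0}

```text
time: 10.8
tool_pos: [487.1, 264.5, 183.3]
tool_rot: [0.173, 0.985, 0.004, -0.001]
force: [-5.8, 4.5, -3.2]
width: 24.2
```

```bash
python3 arc.py; python3 look.py 11; python3 fit.py 11 115|head -2; python3 -c "
from workcell import bot
s=bot.read_state();print(s['torque'])"
```

```text
t 10.8 lx,lz 30.535059222264046 80.2425928269304 a 0.36361381290373457 lift 21.856062950124354 y -0.5158960164153246 F [-5.8  4.5 -3.2] Flx -6.971232796710563 w 24.204482587453043 [ 1.730e-01  9.849e-01  3.900e-03 -8.000e-04]
4990 z max 157.99768086432272 px 237 328 233 335
ball local [21.40448348 -0.55403235 97.46375471] world [478.94726984 269.11842097 145.46375471] angle 0.7161828630135169 lift 35.786448952315695 res 1.332597390036155 2006
[0.75570866 1.61358901 0.07859626]
```

View pics/wrist11.png

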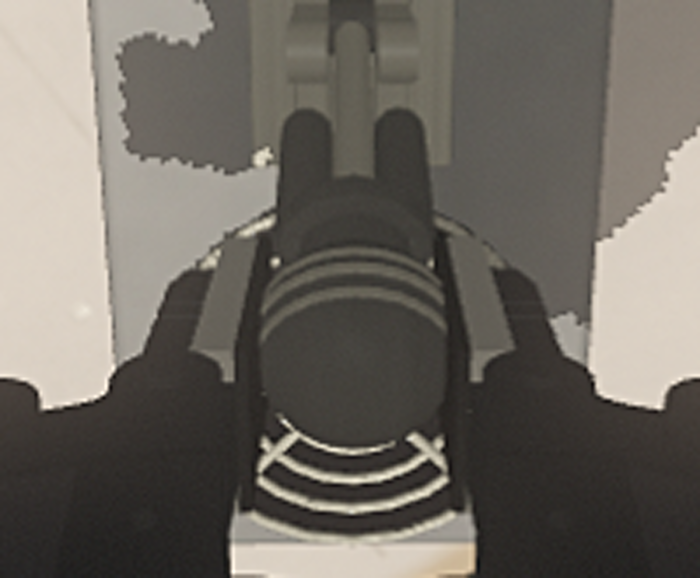

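```bash
cat > fit2.py <<'E'
from h import *
import sys
from scipy.optimize import least_squares
piv=np.array([459.0,276.9]);ex=np.array([.9407,-.3392]);ey=np.array([.3392,.9407])
c=load(f"wrist{sys.argv[1]}.npz");g=np.array([float(sys.argv[2]),0,float(sys.argv[3])]);X=cloud(c)
L=np.stack([(X[...,:2]-piv)@ex,(X[...,:2]-piv)@ey,X[...,2]-48],-1)
m=(np.abs(L[...,1])<11)&(np.abs(np.linalg.norm(L-g,axis=-1)-14)<4)&(L[...,2]>g[2]-3)&(c['d']>0)
q=L[m]
for i in range(3):
    f=least_squares(lambda s:np.linalg.norm(q-s,axis=1)-14,g if i==0 else f.x,loss='soft_l1');q=q[np.abs(f.fun)<2]
x,y,z=f.x;print("ball local",f.x.round(2),"lever",round(np.arctan2(x,z)+.5,3),"lift",round(np.hypot(x,z)-64,2),"res",np.abs(f.fun).mean().round(2),len(q))
E
python3 fit2.py 10 20 83.8;python3 fit2.py 11 30 80
```

```text
ball local [ 1.938e+01 -7.000e-02  8.377e+01] lever 0.727 lift 21.98 res 0.37 2530
ball local [ 2.888e+01 -6.000e-02  8.001e+01] lever 0.846 lift 21.07 res 0.36 2530
```

The ball is at lever 0.846 with lift 21.1 mm. It is held, lagging 1.6 mm because of grip friction. I'll continue to the end stop.

Call:
carry_out:
  rows:
    - {"gripper":-1,"slide":[-0.4,0,0],"twist":0}
    - {"gripper":-1,"slide":[-0.4,0,0.08],"twist":0}
    - {"gripper":-1,"slide":[-0.4,0,0.1],"twist":0}
    - {"gripper":-1,"slide":[0,0,0],"twist":0}

```text
time: 11.3
tool_pos: [498.1, 261.7, 180.9]
tool_rot: [0.173, 0.985, 0.006, -0.003]
force: [-3.0, 3.1, -4.6]
width: 24.0
```

```bash
python3 arc.py; python3 look.py 12; python3 fit2.py 12 39 76.5
```

```text
t 11.3 lx,lz 41.837259067273976 77.79562329270405 a 0.49341614805278944 lift 24.331847313200214 y 0.5637523734881063 F [-3.   3.1 -4.6] Flx -3.8996771623679107 w 24.021883492747687 [ 0.1733  0.9848  0.0058 -0.0032]
ball local [ 3.588e+01 -6.000e-02  7.623e+01] lever 0.94 lift 20.25 res 0.37 2509
```

The lever is at 0.94, inside the on lock range, but the ball has crept about 6 mm back in the pads. Rather than risk squeezing it out, I'll lower the collar along the lever now, biased towards the stop, so it locks.

Call:
carry_out:
  rows:
    - {"gripper":-1,"slide":[-0.1,0,0.4],"twist":0}
    - {"gripper":-1,"slide":[0.05,0,0.5],"twist":0}
    - {"gripper":-1,"slide":[0,0,0],"twist":0}

```text
time: 11.7
tool_pos: [497.6, 261.8, 171.8]
tool_rot: [0.174, 0.985, 0.006, -0.004]
force: [-4.9, 3.6, -1.7]
width: 24.3
```

```bash
python3 arc.py; python3 look.py 13; python3 fit2.py 13 35 68
```

```text
t 11.7 lx,lz 41.33489756943564 68.75878037327604 a 0.5412706072123977 lift 16.226826158686762 y 0.48286353551749994 F [-4.9  3.6 -1.7] Flx -5.811882107996519 w 24.25271117046374 [ 0.1739  0.9847  0.0061 -0.0039]
ball local [ 3.550e+01 -4.000e-02  6.776e+01] lever 0.983 lift 12.49 res 0.51 2561
```

Lever is at 0.983 and lift 12.5 mm, so the collar is going in. I'll lower it the rest of the way.

Call:
carry_out:
  rows:
    - {"gripper":-1,"slide":[0.2,0,0.4],"twist":0}
    - {"gripper":-1,"slide":[0.2,0,0.4],"twist":0}
    - {"gripper":-1,"slide":[0.05,0,0.2],"twist":0}
    - {"gripper":-1,"slide":[0,0,0],"twist":0}

```text
time: 12.2
tool_pos: [492.3, 263.6, 162.4]
tool_rot: [0.175, 0.985, 0.006, -0.005]
force: [-4.5, 2.8, -1.0]
width: 23.8
```

```bash
python3 arc.py; python3 look.py 14; python3 fit2.py 14 31 58
```

```text
t 12.2 lx,lz 35.72182786479281 59.32707782543159 a 0.541974487849853 lift 5.2513620754617705 y 0.3976779865324399 F [-4.5  2.8 -1. ] Flx -5.227328286548226 w 23.798081657857363 [ 0.1748  0.9846  0.0065 -0.0045]
ball local [ 2.952e+01 -5.000e-02  5.794e+01] lever 0.971 lift 1.03 res 0.38 2427
```

View pics/wrist14.png

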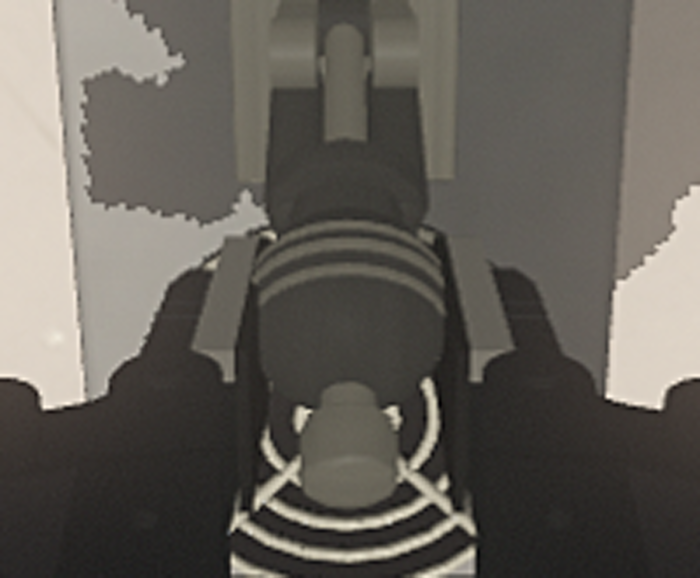

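The collar is down (lift about 1 mm) with the lever at 0.97, and the lever tip now shows above the ball at (350,440). I'll nudge it towards the stop, then open.

Call:
carry_out:
  rows:
    - {"gripper":-1,"slide":[-0.25,0,0.1],"twist":0}
    - {"gripper":-1,"slide":[-0.1,0,0],"twist":0}
    - {"gripper":0,"slide":[0,0,0],"twist":0}
    - {"gripper":1,"slide":[0,0,0],"twist":0}
    - {"gripper":1,"slide":[0,0,0],"twist":0}
    - {"gripper":1,"slide":[0,0,0],"twist":0}

```text
time: 12.9
tool_pos: [496.1, 262.4, 163.0]
tool_rot: [0.174, 0.985, 0.007, -0.003]
force: [-0.5, -0.6, -0.6]
width: 80.3
```

```bash
python3 arc.py; python3 look.py 15; python3 fit2.py 15 30 57
```

```text
t 12.9 lx,lz 39.68818161840294 59.97550834666836 a 0.5845839436531567 lift 7.918101765943632 y 0.5741570294582525 F [-0.5 -0.6 -0.6] Flx -0.2863103362817129 w 80.25152689660122 [ 0.1744  0.9846  0.0068 -0.0032]
ball local [ 2.992e+01 -4.000e-02  5.698e+01] lever 0.984 lift 0.36 res 0.39 2394
```

View pics/wrist15.png

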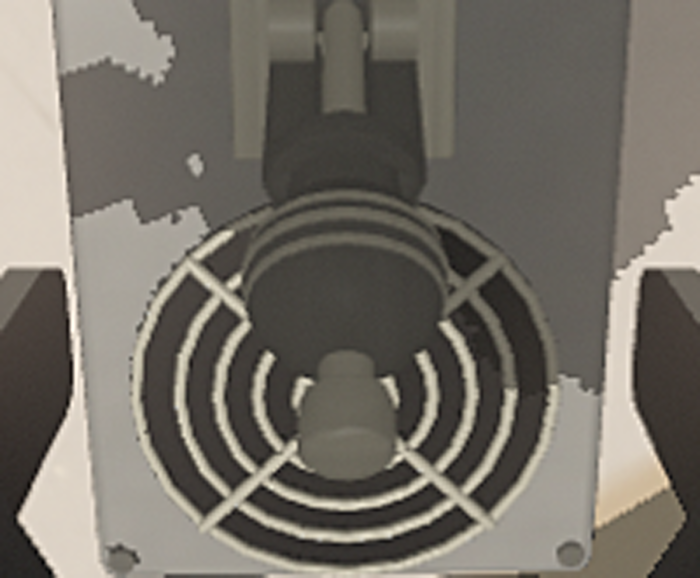

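The lever is at 0.984 with lift 0.4 mm, so it is down and locked on. I'll retreat straight up and check again.

Call:
carry_out:
  rows:
    - {"gripper":1,"slide":[0,0,-2],"twist":0}
    - {"gripper":1,"slide":[0,0,-3],"twist":0}
    - {"gripper":1,"slide":[0,0,-3],"twist":0}
    - {"gripper":1,"slide":[0,0,-3],"twist":0}
    - {"gripper":1,"slide":[0,0,0],"twist":0}
    - {"gripper":1,"slide":[0,0,0],"twist":0}

```text
time: 13.6
tool_pos: [496.0, 260.4, 276.3]
tool_rot: [0.174, 0.985, 0.006, -0.004]
force: [0.3, 0.1, -0.9]
width: 85.5
```

```bash
python3 arc.py; python3 look.py 16; python3 fit2.py 16 30 57; python3 - <<'E'
from workcell import camera
import numpy as np,cv2
p,d=camera("side");a=np.load("side0.npz")['p']
cv2.imwrite("pics/pb.png",np.hstack([cv2.resize(x[145:225,370:440,::-1],None,fx=5,fy=5) for x in (a,p)]))
print("power block diff",np.abs(p[145:225,370:440].astype(int)-a[145:225,370:440]).mean())
E
```

```text
t 13.6 lx,lz 40.35468601317345 173.28456052542487 a 0.22880293588190032 lift 113.92144221456684 y -1.3746734618642296 F [ 0.3  0.1 -0.9] Flx 0.22789754883327823 w 85.45234362252461 [ 0.1743  0.9847  0.0061 -0.0037]
ball local [30.98 -0.17 56.32] lever 1.003 lift 0.28 res 0.43 681
power block diff 6.297857142857143
```

View pics/scene16.png

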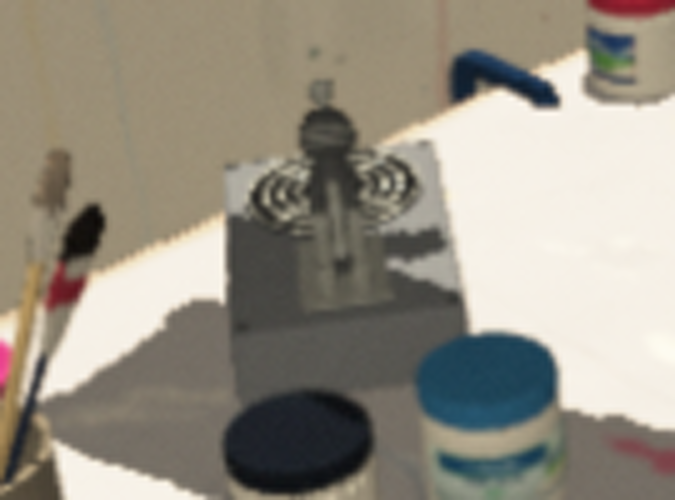

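View pics/pb.png

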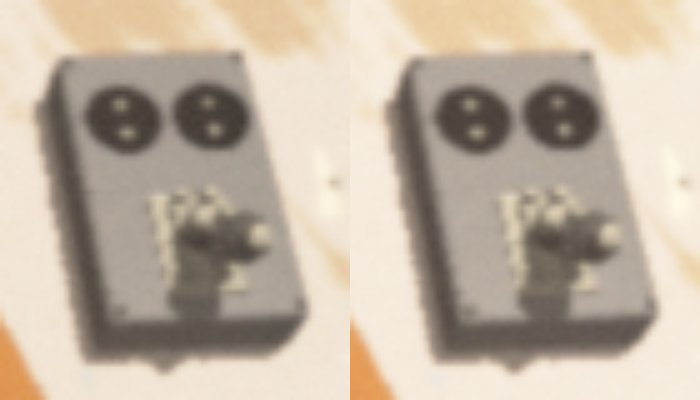

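View pics/wrist16.png

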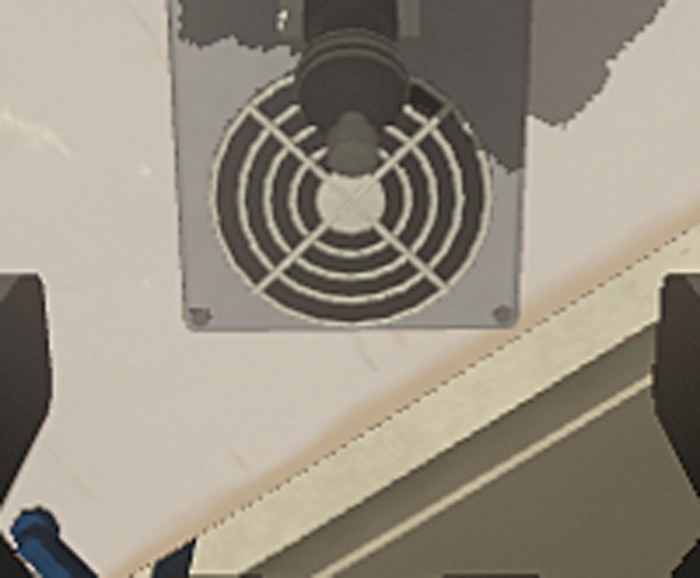

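The lever leans towards the grille, with its tip at (352,140) in the zoomed wrist view, and the collar is down. The power block looks the same before and after, and nothing touches the robot. I'll hand it in.

```bash
python3 -c "
from workcell import bot
print(bot.finish_job())"
```

```text
the job is handed in; nothing more can be done
None
```

The fume extractor's toggle is flipped to the grille's side and locked there, and I handed the job in at about 14 s of the 42 s allowed.

- **What happened:** I gripped the ball collar, pulled it up along the lever and swung the lever over. On the first swing, with a 40 N grip, the ball slipped out of the pads just past upright. The collar stayed up on the gate, so I gripped it again at 90 N and carried the lever to 0.94. From there I lowered the collar along the lever, nudged the lever towards its stop, let go and backed off upward.
- **Lever and collar:** The last wrist-camera fit put the lever at 1.00 and the collar lift at 0.3 mm. The fit just before backing off gave 0.98 and 0.4 mm, so the two agree within measuring error. I did not test the lock by pushing the lever back.
- **Robot clear:** The force reading was back to noise (under 1 N), with the gripper about 11 cm higher than where it let go.
- **Power block:** Its toggle looks the same in before and after pictures. The numeric comparison was not zero (mean 6.3 grey levels), and I saw no change in the toggle's position.

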